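# Try the coin box lock with its panel key and put the key back

### The job

Try out the repaired lock of the photobooth's coin box: take the red-handled key from its orange holder, push it fully into the lock on top of the grey coin box, turn it clockwise (seen from above) to its stop, turn it back home and draw it out, then stand it in its holder again and let go. Be gentle: the keyhole sits a few millimetres off and has to be found by feel, the stop is different on every lock, and neither key nor lock may be forced. Leave the other parts on the shelf alone.

Things in the scene. Friction and masses are not known exactly. Their poses are not given: they have to be found in the camera images.
- key_center (a point): the upright key, 56 to 112 g: red handle 30 (x) x 10 (y) x 34 mm tall, under it a steel collar 32 mm across and 4 mm thick, under it a shank 6 mm across and 30 mm long; the shank's lowest 10 mm carry the bit, 20 (x) x 5 (y) mm. Same after half a turn about z. This point: on the key's axis, half-way up, at the handle's foot = collar's top, 34 mm above the bit's underside; z up, x along the bit
- key_tip (a point): centre of the underside of the key's bit, same axes as key_center
- key: the key as a whole; origin at the tip, same axes
- lock_face (a point): nominal keyhole centre: middle of the coin box, height of the lock plate's steel face, 62 mm over the shelf; z up, x along the keyhole's length. Keyhole: upright slot 23 (x) x 8 (y) mm, sharp-edged, 17 mm deep, parallel to these axes. Its true centre lies up to 3.5 mm off this point in x and up to 3.5 mm in y (height exact), fixed in a run: search for it by feel
- coinbox: grey coin box, fixed, 130 (x) x 110 (y) mm, lid 45 mm high, on it the steel lock plate 68 x 64 x 17 mm; origin under its centre, axes as lock_face. The bit turns in a hollow under the plate. The key is fully in when its collar rests on the plate (bit 30 mm deep); it comes out only in line with the slot. The plate is sprung: gives way downwards from 4 N, 2 N per mm, 6 mm. Over 35 N from the key does damage
- catch (a joint): the lock's hidden spring catch, rad, 0 at rest. The key, fully in, turns clockwise freely for 0.4 to 0.9 rad (differs each time), then pushes the catch 0.3 rad against a spring (0.04 rising to 0.08 N m about the key's axis) to 0.3, then meets the rubber-backed stop at 0.7 to 1.2 rad of key turn: torque jumps to 0.1 and climbs 0.015 N m per 0.01 rad, hard after 0.1 rad more. Springs back to 0 at home
- holder_hole (a point): mouth of the hole in the orange key holder, a fixed block 64 (x) x 52 (y) x 42 mm high; hole 27 (x) x 12 (y) mm, 36 mm deep, at the centre of its top; x, y along its sides, z up. The key hangs in it by its collar, which rests on the holder's top, handle upwards; the key's x lies roughly along the hole's x
- sprocket: matte black film sprocket wheel lying flat, 80 mm across, 22 mm high; leave alone
- gear: white nylon drive gear lying flat, 64 mm across, 24 mm high; leave alone
- bushing: bronze bushing standing, 32 mm across, 30 mm high; leave alone
- cup: pale grey plastic coin return cup, 80 mm across, 60 mm high; leave alone
- driver: screwdriver lying, 190 mm long; leave alone
- carriage_top (a point): top of the aluminium carriage on the short steel slide rail (rail 220 mm long, top of the carriage 37 mm high); leave alone
There are look-alikes about, which are no part of the job. Of the things shaped like the coinbox, the grey one is meant. Leave any black look-alike of the key alone.

How it is judged:
By the outcome, as a careful person would: the job done as asked, in the order asked, and still so for the second after the job is handed in, with the robot touching nothing.
It also fails if it takes over 72 s, if anything falls off the work surface, if the arm or the gripper's body presses on something with over 40 N, if the wrist force passes 120 N, or if a joint passes its speed limit or range.

### The arm

A 7-joint arm with a two-finger parallel gripper is mounted at the origin on the work surface. World frame = base frame: x ahead of the robot, y to its left, z up, the work surface at z = 0. Lengths are in m, angles in rad, forces in N, time in s.
With the tool pointing down it reaches from about 0.425 to 0.875 m from the base axis. Payload 8.4 kg.
Tool frame: the origin (TCP) lies on the mounting face of the last link; the fingertips stand 182 mm ahead of it and the grasp point (between the pads) lies 164 mm ahead of it; z points along the fingers, y is the line along which they close (so a half turn about z gives the same grasp; the last joint's range is limited). The gripper opens to 87 mm and grips with 3 to 60 N. Pads are 19 mm wide; open, the fingers measure 117 mm over their backs; the gripper's body (75 mm by 190 mm) begins 51 mm behind the grasp point.
Start: joints at [-1.253, 0.333, 0.04, 1.465, -0.013, 1.343, -0.059], TCP at [0.263, 0.594, 0.405] pointing down, gripper open.
Joint ranges: [-2.58, 2.58], [-0.38, 2.09], [-1.3, 1.39], [0.25, 2.4], [-1.5, 4.64], [0.08, 2.09], [-2.65, 2.65]. Speed limits (rad/s): [2.22, 2.22, 2.79, 2.79, 3.14, 3.14, 3.14].

### API

Orientations are given as [roll, pitch, yaw] about the fixed x, y, z axes, in that order (R = Rz(yaw) Ry(pitch) Rx(roll)).
In Python, from rig import arm, snapshot, camera_params gives the robot as it stands. The module is installed in compiled form; this text tells all that it offers.
- The arm moves only by the tool send_rows, never from a script. Its argument "series" is a list of rows, each a list of 5 numbers: the shift along the world's x, y, z scaled (see below), then the turn about the world's z scaled (see below), then the finger opening in mm, from 0 to 87. In form: [[x, y, z, roll, jaw], ...]. A call has 1 to 10 rows; each row shifts and turns the commanded pose from where the row before left it; what a row does not reach is not made up. The controller multiplies each number of a shift by 400 mm and each number of a turn by 2 pi rad. A row lasts 1/10 s, in which the tool goes at most 50 mm and 8.59 degrees, less where a joint would pass 70% of its speed; a pose out of reach is approached as far as the arm can. A call with a number of a shift or a turn outside -1 to 1 is refused whole. A call with a gripper value outside its range is refused whole. The fingers move at their own pace and stop on an object; "squeeze" is the grip in N (left out, the last holds). Time passes only in rows, so rows that do not move let the fingers close. It gives the time, the measured TCP pose, the force, the opening and the grip force at its end, in the units of the state.
- arm.get_state(): the state, without advancing time (a new reading comes with each control period).
- snapshot(name): name is "side" or "top"; returns the picture (480x640x3 uint8, red, green, blue); there is no depth.
- camera_params(name): a dict with "mtx" (3x3 intrinsics, pixels), "R" (3x3) and "t" (3): a world point X has camera coordinates R X + t. Camera axes: x right, y down, z forward; pixel columns grow to the right and rows downward; lengths in m; the calibration is good to about 2 mm. A picture is of the moment at which its call begins. camera_params takes no time and is no camera call.
- arm.job_done(): hands the job in; it is judged then, once.
The state is a dict: "clock": time; "joints": joint angles; "qvel": joint speeds; "joint_torque": joint torques, N m; "tcp_pos": TCP position; "tcp_rot": TCP orientation; "contact_force": force on the tool from outside, world axes, zero at the start; "wrist_torque": the same for the moment, N m; "opening": finger opening in m; "grasp_force": force on a finger pad.
Only numpy, scipy, OpenCV 4.12 (cv2) and the standard library are available. Lean on these libraries where they do the work, as an engineer would, in place of code of your own. Each camera call takes 0.05 s, during which the arm holds its last target. There are 200 camera calls.

## Working session

There is one attempt and no reset: what is moved stays moved. The work goes in short steps, Python scripts to look and compute and a tool call to move; the robot and the scene stay as the last step left them, time stands still between calls to the robot, and variables do not carry over. Pictures are saved under pics/ and viewed, at most 10 in all, crops included, and the job is handed in when it is done.

Besides the shell and the picture viewer there is one more tool, called by a JSON object that holds its "method" and its "body". send_rows: Moves the arm, as the interface text tells. Shifts and turns lie within -1 to 1; 1 stands for 400 mm of shift or 2 pi rad of turn. Its arguments: {"type":"object","properties":{"series":{"type":"array","items":{"type":"array","items":{"type":"number"}}},"squeeze":{"type":"number"}},"required":["series"]}

```bash
mkdir -p pics; python3 - <<'E'
from rig import arm,snapshot,camera_params
import cv2,numpy as np
for n in("side","top"):
    im=snapshot(n);cv2.imwrite(f"pics/{n}0.png",im[:,:,::-1]);p=camera_params(n)
    print(n,p["mtx"].round(1).tolist(),p["R"].round(3).tolist(),p["t"].round(3).tolist(),(-p["R"].T@p["t"]).round(3))
s=arm.get_state();print({k:np.round(v,3).tolist() for k,v in s.items()})
E
```

```text
side [[556.5, 0.0, 325.8], [0.0, 556.5, 241.6], [0.0, 0.0, 1.0]] [[-0.942, -0.335, 0.003], [-0.262, 0.732, -0.629], [0.209, -0.594, -0.777]] [0.567, 0.21, 1.121] [0.355 0.702 1.002]
top [[539.9, 0.0, 327.5], [0.0, 539.9, 238.5], [0.0, 0.0, 1.0]] [[-0.025, -1.0, -0.01], [-0.991, 0.027, -0.134], [0.134, 0.006, -0.991]] [-0.01, 0.586, 1.38] [ 0.395 -0.034  1.446]
{'clock': 0.1, 'joints': [-1.253, 0.334, 0.04, 1.466, -0.013, 1.343, -0.059], 'qvel': [0.001, -0.003, 0.0, -0.003, 0.002, 0.0, 0.001], 'joint_torque': [0.005, -65.781, 1.341, -40.47, -0.06, 0.041, 0.0], 'tcp_pos': [0.263, 0.594, 0.404], 'tcp_rot': [-3.14, 0.0, 2.725], 'contact_force': [-0.59, 0.675, -0.174], 'wrist_torque': [-0.002, -0.057, -0.038], 'grasp_force': 0.0, 'opening': 0.087}
```

View pics/top0.png

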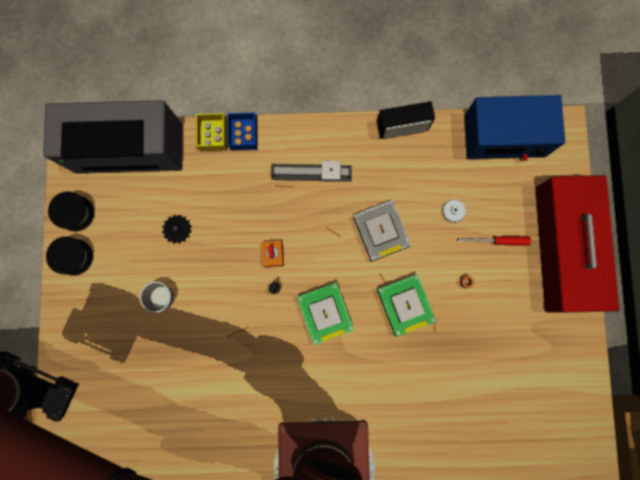

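View pics/side0.png

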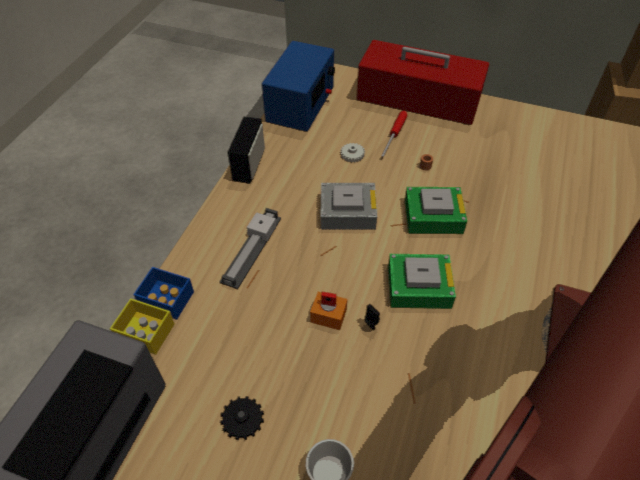

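Candidates. Keys: red-handled key in the orange holder at top (272,251) / side (328,299), which is the one wanted; black look-alike at top (275,287) / side (372,317); the screwdriver's red handle at top (513,240). Coin boxes: grey at top (381,230) / side (348,203), which is the one wanted; green ones at top (325,312) and (407,304). I'll check the choice in one close crop.

```bash
python3 - <<'E'
import cv2,numpy as np
t=cv2.imread("pics/top0.png");s=cv2.imread("pics/side0.png")
f=lambda i,x,y,w,h:cv2.resize(i[y:y+h,x:x+w],(400,300),interpolation=cv2.INTER_CUBIC)
cv2.imwrite("pics/crop1.png",np.vstack([np.hstack([f(t,240,225,80,60),f(s,290,270,80,60)]),np.hstack([f(t,340,200,80,60),f(s,308,173,80,60)])]))
E
```

```text
(no output)
```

View pics/crop1.png

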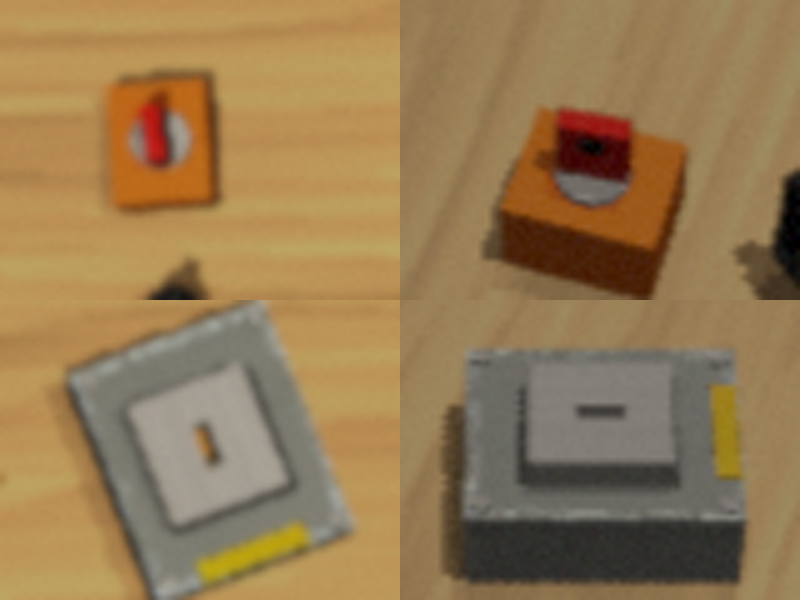

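The crop shows the red flat handle above a steel collar in the orange holder (top about (271,251), side about (328,300)). It also shows the grey box with its yellow strip and the slot near top (381,229), side (348,195). The choice holds, so I'll measure next.

```bash
cat > h.py <<'E'
import cv2,numpy as np
from rig import camera_params
P={n:camera_params(n) for n in("side","top")}
def cast(n,uv,z):
    p=P[n];uv=np.atleast_2d(np.asarray(uv,float))
    d=np.c_[uv,np.ones(len(uv))]@np.linalg.inv(p["mtx"]).T@p["R"];c=-p["R"].T@p["t"]
    return (c+d*((z-c[2])/d[:,2])[:,None])[:,:2]
def blob(m,roi):
    x,y,w,h=roi;k=np.zeros(m.shape,np.uint8);k[y:y+h,x:x+w]=1
    cs,_=cv2.findContours((m&(k>0)).astype(np.uint8),cv2.RETR_EXTERNAL,cv2.CHAIN_APPROX_NONE)
    return max(cs,key=cv2.contourArea)[:,0,:]
def rect(n,c,z):
    q=cast(n,c,z)*1000;(cx,cy),(w,h),a=cv2.minAreaRect(q.astype(np.float32))
    return np.round([cx,cy,w,h,a],1)
E
python3 - <<'E'
from h import *
for n,rk,rb in(("top",(250,230,45,45),(350,200,62,62)),("side",(300,280,60,60),(315,175,66,56))):
    im=cv2.imread(f"pics/{n}0.png");H,S,V=[a.astype(int) for a in cv2.split(cv2.cvtColor(im,cv2.COLOR_BGR2HSV))]
    red=((H<6)|(H>172))&(S>150)&(V>60)
    if n=="top": print("red top",rect(n,blob(red,rk),.076))
    else:
        print("bright red face",rect(n,blob(red&(V>150),rk),.080))
    org=(H>=6)&(H<15)&(S>200)
    print("orange",rect(n,blob((org|red)&(V>110),rk),.042))
    x,y,w,h=(372,220,20,20) if n=="top" else (340,188,16,14)
    print(V[y:y+h:1,x:x+w].tolist() if 0 else "", "V plate",np.median(V[y:y+h,x:x+w]), "lid", V[240,402] if n=="top" else V[212,320])
    pl=(S<60)&(V>(150 if n=="top" else 125)); 
    for t in(130,140,150,160):
        c=blob((S<60)&(V>t),rb);print(t,"plate",rect(n,c,.062),len(c))
    x,y,w,h=rb;cv2.imwrite(f"pics/m_{n}.png",cv2.resize(V[y:y+h,x:x+w].astype(np.uint8),None,fx=8,fy=8,interpolation=0))
    g=V[y:y+h,x:x+w]
    cx,cy=(381,229) if n=="top" else (348,195)
    print(V[cy-7:cy+8,cx-8:cx+9])
E
```

```text
red top [550.9 121.   29.2  10.8   7.4]
orange [550.  120.7  64.7  51.9   2.9]
 V plate 164.0 lid 126
130 plate [ 606.2 -164.8   68.7   63.    19.6] 89
140 plate [ 605.3 -164.8   65.9   61.3   19.2] 86
150 plate [ 605.  -165.    64.4   59.4   20.4] 84
160 plate [ 605.3 -165.2   61.2   56.5   19.6] 80
[[163 163 164 165 168 167 166 165 166 167 166 166 166 169 167 167 164]
 [164 164 164 164 168 166 162 156 157 162 165 165 166 167 168 167 165]
 [164 163 164 166 164 158 145 129 134 155 165 165 166 167 167 169 167]
 [164 163 164 163 163 152 134 114 113 142 159 166 165 167 168 170 166]
 [166 165 164 164 164 160 153 135 113 129 157 164 167 166 168 167 168]
 [166 165 163 164 163 167 167 151 117 118 151 164 165 165 165 168 168]
 [167 166 164 164 166 169 169 159 126 115 141 159 164 164 164 167 168]
 [168 165 164 164 164 167 169 165 142 112 125 153 164 166 165 166 168]
 [168 164 164 163 163 164 167 164 142 105 106 143 162 164 164 164 167]
 [164 165 164 162 162 164 164 156 129  97  96 131 156 164 165 163 166]
 [163 166 165 164 163 163 163 155 130 109 115 138 158 164 166 166 165]
 [164 166 167 163 164 163 162 159 148 139 145 155 162 165 164 164 164]
 [164 164 166 164 163 161 161 163 160 158 162 164 166 165 166 165 164]
 [163 166 165 165 164 162 163 163 165 166 166 165 165 167 165 165 162]
 [161 164 165 166 164 164 162 163 165 167 167 166 166 166 166 166 164]]
bright red face [553.  120.9  22.9   5.9   4.8]
orange [550.9 121.   63.1  55.5   2.6]
 V plate 130.0 lid 95
130 plate [ 614.8 -180.1   66.2   32.2   44.5] 71
140 plate [ 662.3 -186.8    0.     0.     0. ] 1Traceback (most recent call last):
  File "<stdin>", line 14, in <module>
  File "h.py", line 11, in blob
    return max(cs,key=cv2.contourArea)[:,0,:]
           ~~~^^^^^^^^^^^^^^^^^^^^^^^^
ValueError: max() iterable argument is empty
```

```bash
python3 - <<'E'
from h import *
for n,c,r,z in(("top",(381,229),(8,7),.062),("side",(348,195),(8,5),.062)):
    im=cv2.imread(f"pics/{n}0.png");V=cv2.cvtColor(im,cv2.COLOR_BGR2HSV)[:,:,2].astype(float)
    yy,xx=np.mgrid[c[1]-r[1]:c[1]+r[1]+1,c[0]-r[0]:c[0]+r[0]+1]
    w=V[yy,xx];w=np.median(w)-w;w[w<8]=0
    uv=np.array([(w*xx).sum(),(w*yy).sum()])/w.sum();q=cast(n,uv,z)*1e3
    C=np.cov(np.c_[cast(n,np.c_[xx.ravel(),yy.ravel()],z)*1e3].T,aweights=w.ravel());e,v=np.linalg.eigh(C)
    print(n,uv.round(1),q.round(1),"ang",np.degrees(np.arctan2(*v[::-1,1])),np.sqrt(e*12).round(1))
im=cv2.imread("pics/side0.png");V=cv2.cvtColor(im,cv2.COLOR_BGR2HSV)[:,:,2]
for t in(105,110,115,120):
    k=(V>t).astype(np.uint8);q=blob(k>0,(328,180,46,36));print(t,rect("side",q,.062))
q=(605.5,-165)
print("top-plate uv");p=P["side"]
for X in((.6055,-.165,.062),):
    a=p["mtx"]@(p["R"]@np.array(X)+p["t"]);print(a[:2]/a[2])
E
```

```text
top [381.7 228.6] [[ 604.4 -166.5]] ang -164.43863116640293 [ 9.1 26.6]
side [347.7 194.9] [[ 606.  -165.6]] ang -160.88671722912426 [ 8.5 23.3]
105 [ 596.4 -161.7  107.4  112.4   19.4]
110 [ 601.9 -177.7  107.5   78.    19.7]
115 [ 601.9 -177.7  107.5   78.    19.7]
120 [ 606.1 -165.5   64.5   57.9   19.7]
top-plate uv
[347.85579885 195.09267061]
```

{"method": "send_rows", "body": {"series": [[0.06,-0.0985,-0.024,0.0069,87],[0.06,-0.0985,-0.024,0.0069,87],[0.06,-0.0985,-0.024,0.0069,87],[0.06,-0.0985,-0.024,0.0069,87],[0.06,-0.0985,-0.024,0.0069,87],[0.06,-0.0985,-0.024,0.0069,87],[0.06,-0.0985,-0.024,0.0069,87],[0.06,-0.0985,-0.024,0.0069,87],[0.06,-0.0985,-0.024,0.0069,87],[0.06,-0.0985,-0.024,0.0069,87]], "squeeze": 30}}

```text
clock: 1.1
tcp_pos: [0.5037, 0.1985, 0.3083]
tcp_rot: [3.142, -0.0, -3.123]
contact_force: [1.0, 0.6, -0.9]
opening: 0.0868
grasp_force: 0.0
```

{"method": "send_rows", "body": {"series": [[0.06,-0.0985,-0.024,0.0069,60],[0.06,-0.0985,-0.024,0.0069,60],[0,0,0,0,60],[0,0,0,0,60],[0,0,0,0,60]]}}

```text
clock: 1.6
tcp_pos: [0.5507, 0.1226, 0.2894]
tcp_rot: [3.141, -0.001, -3.037]
contact_force: [-0.6, 0.4, -0.3]
opening: 0.0617
grasp_force: 0.0
```

{"method": "send_rows", "body": {"series": [[0,-0.0045,-0.04,0,30],[0,0,-0.04,0,30],[0,0,-0.04,0,30],[0,0,-0.026,0,30],[0,0,0,0,30],[0,0,0,0,0],[0,0,0,0,0],[0,0,0,0,0],[0,0,0,0,0],[0,0,0,0,0]]}}

```text
clock: 2.6
tcp_pos: [0.5514, 0.1199, 0.2318]
tcp_rot: [3.141, 0.001, -3.038]
contact_force: [-1.4, 0.7, 5.4]
opening: 0.0099
grasp_force: 30.0
```

```bash
python3 - <<'E'
from rig import arm,snapshot
import cv2,numpy as np
t=snapshot("top")[:,:,::-1];s=snapshot("side")[:,:,::-1]
f=lambda i,x,y,w,h:cv2.resize(i[y:y+h,x:x+w],(400,300),interpolation=cv2.INTER_CUBIC)
cv2.imwrite("pics/grip.png",np.hstack([f(t,232,218,80,60),f(s,290,260,80,60)]))
s=arm.get_state();print({k:np.round(s[k],4).tolist() for k in("clock","joints","tcp_pos","tcp_rot","contact_force","wrist_torque","opening","grasp_force")})
E
```

```text
{'clock': 2.7, 'joints': [-0.5566, 0.3234, 0.3099, 1.8791, -0.1193, 0.9558, 1.4812], 'tcp_pos': [0.5514, 0.1199, 0.2318], 'tcp_rot': [3.1412, 0.001, -3.0382], 'contact_force': [-0.8594, 0.5539, 6.3381], 'wrist_torque': [0.1226, 0.2451, -0.0268], 'opening': 0.0095, 'grasp_force': 30.0009}
```

View pics/grip.png

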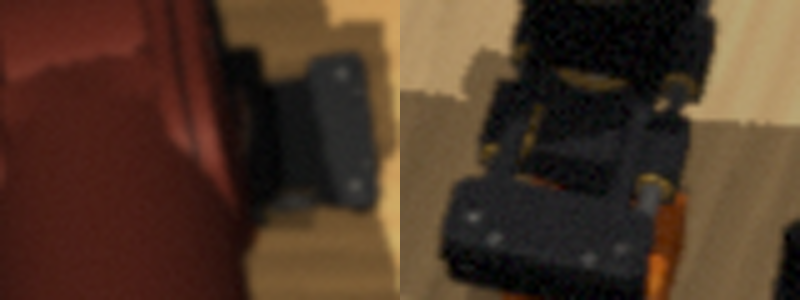

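{"method": "send_rows", "body": {"series": [[0,0,0.01,0,0],[0,0,0.03,0,0],[0,0,0.045,0,0],[0,0,0.045,0,0],[0,0,0.045,0,0],[0,0,0,0,0],[0,0,0,0,0]]}}

```text
clock: 3.4
tcp_pos: [0.5511, 0.1196, 0.3014]
tcp_rot: [3.141, 0.001, -3.038]
contact_force: [0.1, -0.5, -1.4]
opening: 0.0102
grasp_force: 30.0
```

```bash
python3 - <<'E'
from rig import arm,snapshot
import cv2,numpy as np
t=snapshot("top")[:,:,::-1];s=snapshot("side")[:,:,::-1]
f=lambda i,x,y,w,h:cv2.resize(i[y:y+h,x:x+w],(400,300),interpolation=cv2.INTER_CUBIC)
cv2.imwrite("pics/lift.png",np.hstack([f(t,232,208,80,60),f(s,280,240,100,75)]))
s=arm.get_state();print({k:np.round(s[k],4).tolist() for k in("clock","joints","tcp_pos","tcp_rot","contact_force","wrist_torque","opening","grasp_force")})
E
```

```text
{'clock': 3.5, 'joints': [-0.5725, 0.2426, 0.3227, 1.8204, -0.0857, 1.0935, 1.4551], 'tcp_pos': [0.5508, 0.1196, 0.3003], 'tcp_rot': [-3.1412, -0.0013, -3.0382], 'contact_force': [0.6997, 0.3071, 0.459], 'wrist_torque': [0.0419, 0.0226, 0.0222], 'opening': 0.0098, 'grasp_force': 29.9999}
```

View pics/lift.png

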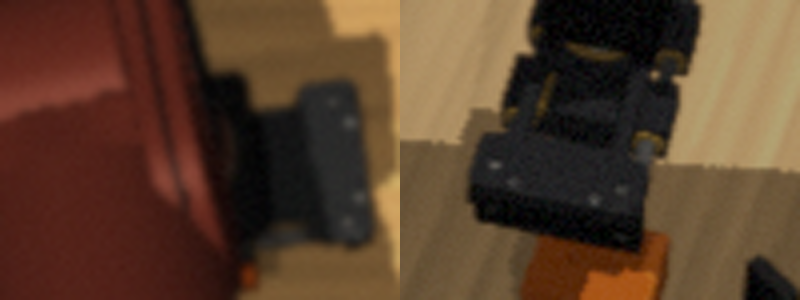

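{"method": "send_rows", "body": {"series": [[0.0172,-0.0891,0,0.00475,0],[0.0172,-0.0891,0,0.00475,0],[0.0172,-0.0891,0,0.00475,0],[0.0172,-0.0891,0,0.00475,0],[0.0172,-0.0891,0,0.00475,0],[0.0172,-0.0891,0,0.00475,0],[0.0172,-0.0891,0,0.00475,0],[0.0172,-0.0891,0,0.00475,0],[0,0,0,0,0],[0,0,0,0,0]]}}

```text
clock: 4.5
tcp_pos: [0.6057, -0.1664, 0.2999]
tcp_rot: [3.141, -0.002, -2.802]
contact_force: [-0.5, 1.2, -0.8]
opening: 0.0099
grasp_force: 30.0
```

```bash
python3 - <<'E'
from rig import arm,snapshot
import cv2,numpy as np
t=snapshot("top")[:,:,::-1];s=snapshot("side")[:,:,::-1]
f=lambda i,x,y,w,h:cv2.resize(i[y:y+h,x:x+w],(400,300),interpolation=cv2.INTER_CUBIC)
cv2.imwrite("pics/over.png",np.hstack([f(t,341,199,80,60),f(s,308,150,80,60)]))
s=arm.get_state();print({k:np.round(s[k],4).tolist() for k in("clock","joints","tcp_pos","tcp_rot","contact_force","wrist_torque","opening","grasp_force")})
E
```

```text
{'clock': 4.6, 'joints': [-0.1459, 0.3807, 0.4291, 1.6648, -0.1718, 1.135, 2.243], 'tcp_pos': [0.6061, -0.1642, 0.3003], 'tcp_rot': [3.1404, -0.001, -2.7985], 'contact_force': [-0.2412, 0.0156, -0.2829], 'wrist_torque': [0.0289, -0.0164, 0.0286], 'opening': 0.01, 'grasp_force': 30.0}
```

View pics/over.png

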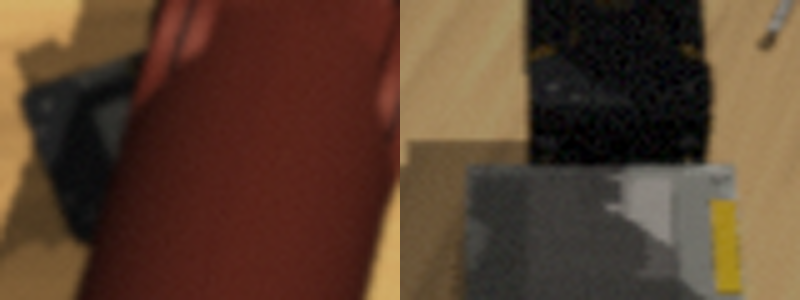

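{"method": "send_rows", "body": {"series": [[0,0,-0.015,0,0],[0,0,-0.015,0,0],[0,0,-0.005,0,0],[0,0,-0.005,0,0],[0,0,-0.005,0,0],[0,0,-0.0025,0,0],[0,0,-0.0025,0,0],[0,0,-0.0025,0,0],[0,0,0,0,0],[0,0,0,0,0]]}}

```text
clock: 5.6
tcp_pos: [0.6062, -0.1654, 0.2802]
tcp_rot: [-3.142, 0.0, -2.799]
contact_force: [-0.5, 1.0, -0.9]
opening: 0.0098
grasp_force: 30.0
```

```bash
cat > st.py <<'E'
from rig import arm
import numpy as np
s=arm.get_state();print({k:np.round(s[k],4).tolist() for k in("clock","tcp_pos","tcp_rot","contact_force","wrist_torque")})
E
python3 st.py
```

```text
{'clock': 5.6, 'tcp_pos': [0.6062, -0.1654, 0.2802], 'tcp_rot': [-3.1415, 0.0001, -2.7994], 'contact_force': [-0.5368, 0.9734, -0.9054], 'wrist_torque': [-0.0118, 0.0367, 0.0066]}
```

{"method": "send_rows", "body": {"series": [[0,0,-0.0025,0,0],[0,0,-0.0025,0,0],[0,0,-0.0025,0,0],[0,0,0,0,0],[0,0,0,0,0]]}}

```text
clock: 6.1
tcp_pos: [0.6062, -0.1654, 0.2771]
tcp_rot: [-3.142, -0.0, -2.799]
contact_force: [-0.7, -0.9, 0.1]
opening: 0.0095
grasp_force: 30.0
```

{"method": "send_rows", "body": {"series": [[0,0,-0.0025,0,0],[0,0,-0.0025,0,0],[0,0,-0.0025,0,0],[0,0,0,0,0],[0,0,0,0,0]]}}

```text
clock: 6.6
tcp_pos: [0.6062, -0.1654, 0.2741]
tcp_rot: [3.142, -0.0, -2.799]
contact_force: [-0.7, 0.1, -0.4]
opening: 0.01
grasp_force: 30.0
```

{"method": "send_rows", "body": {"series": [[0,0,-0.0025,0,0],[0,0,-0.0025,0,0],[0,0,-0.0025,0,0],[0,0,-0.0025,0,0],[0,0,0,0,0],[0,0,0,0,0]]}}

```text
clock: 7.2
tcp_pos: [0.6062, -0.1654, 0.2701]
tcp_rot: [-3.142, -0.0, -2.799]
contact_force: [0.8, -1.2, -0.5]
opening: 0.0097
grasp_force: 30.0
```

{"method": "send_rows", "body": {"series": [[-0.0011,0.003,0,0,0],[-0.001,0.0029,0,0,0],[0,0,0,0,0],[0,0,0,0,0]]}}

```text
clock: 7.6
tcp_pos: [0.6053, -0.1633, 0.2702]
tcp_rot: [-3.141, 0.0, -2.8]
contact_force: [1.3, -2.7, -2.0]
opening: 0.0099
grasp_force: 30.0
```

{"method": "send_rows", "body": {"series": [[0.0011,-0.003,0,0,0],[0.001,-0.0029,0,0,0],[0.0011,-0.003,0,0,0],[0.001,-0.0029,0,0,0],[0,0,0,0,0],[0,0,0,0,0]]}}

```text
clock: 8.2
tcp_pos: [0.6069, -0.1666, 0.27]
tcp_rot: [3.139, -0.001, -2.798]
contact_force: [-2.1, 3.7, 2.1]
opening: 0.0097
grasp_force: 30.0
```

{"method": "send_rows", "body": {"series": [[0.0013,0.0068,0,0,0],[0.0013,0.0013,0,0,0],[0.002,0.0008,0,0,0],[0,0,0,0,0],[0,0,0,0,0]]}}

```text
clock: 8.7
tcp_pos: [0.6079, -0.1652, 0.2699]
tcp_rot: [3.141, -0.003, -2.801]
contact_force: [-7.3, -0.8, 2.8]
opening: 0.0095
grasp_force: 30.0
```

{"method": "send_rows", "body": {"series": [[-0.0035,-0.0012,0,0,0],[-0.0035,-0.0012,0,0,0],[-0.0049,-0.0018,0,0,0],[0,0,0,0,0],[0,0,0,0,0]]}}

```text
clock: 9.2
tcp_pos: [0.6043, -0.1657, 0.2702]
tcp_rot: [-3.141, 0.001, -2.799]
contact_force: [0.8, 0.2, -1.1]
opening: 0.01
grasp_force: 30.0
```

{"method": "send_rows", "body": {"series": [[0.0043,0.0018,0,0,0],[0,0,-0.0075,0,0],[0,0,-0.0075,0,0],[0,0,-0.0075,0,0],[0,0,-0.0075,0,0],[0,0,-0.005,0,0],[0,0,0,0,0],[0,0,0,0,0]]}}

```text
clock: 10.0
tcp_pos: [0.6058, -0.1652, 0.2562]
tcp_rot: [-3.142, -0.0, -2.799]
contact_force: [-0.3, -0.2, -1.4]
opening: 0.01
grasp_force: 30.0
```

{"method": "send_rows", "body": {"series": [[0,0,-0.005,0,0],[0,0,-0.0025,0,0],[0,0,-0.0025,0,0],[0,0,-0.0025,0,0],[0,0,0,0,0],[0,0,0,0,0]]}}

```text
clock: 10.6
tcp_pos: [0.6059, -0.1652, 0.2515]
tcp_rot: [-3.142, 0.0, -2.799]
contact_force: [-1.4, 0.5, 3.5]
opening: 0.0098
grasp_force: 30.0
```

{"method": "send_rows", "body": {"series": [[0,0,-0.0025,0,0],[0,0,-0.001,0,0],[0,0,0,0,0],[0,0,0,0,0]]}}

```text
clock: 11.0
tcp_pos: [0.6059, -0.1652, 0.2501]
tcp_rot: [-3.142, 0.0, -2.799]
contact_force: [-2.1, 1.6, 6.5]
opening: 0.0097
grasp_force: 30.0
```

```bash
python3 st.py
```

```text
{'clock': 11.0, 'tcp_pos': [0.6059, -0.1652, 0.2501], 'tcp_rot': [-3.1415, 0.0004, -2.7994], 'contact_force': [-2.1371, 1.6078, 6.4644], 'wrist_torque': [0.2204, 0.5791, 0.0124]}
```

{"method": "send_rows", "body": {"series": [[0,0,0,-0.012,0],[0,0,0,-0.012,0],[0,0,0,-0.012,0],[0,0,0,-0.012,0],[0,0,0,-0.012,0],[0,0,0,0,0],[0,0,0,0,0]]}}

```text
clock: 11.7
tcp_pos: [0.6064, -0.165, 0.2504]
tcp_rot: [-3.142, 0.002, 3.107]
contact_force: [0.4, 1.6, 5.1]
opening: 0.0098
grasp_force: 30.0
```

```bash
python3 st.py
```

```text
{'clock': 11.7, 'tcp_pos': [0.6064, -0.165, 0.2504], 'tcp_rot': [-3.1416, 0.0019, 3.1069], 'contact_force': [0.3744, 1.5687, 5.1443], 'wrist_torque': [0.3321, 0.0554, -0.0342]}
```

{"method": "send_rows", "body": {"series": [[0,0,0,-0.011,0],[0,0,0,-0.011,0],[0,0,0,-0.011,0],[0,0,0,-0.01,0],[0,0,0,0,0],[0,0,0,0,0]]}}

```text
clock: 12.3
tcp_pos: [0.6065, -0.1647, 0.2504]
tcp_rot: [3.141, 0.002, 2.837]
contact_force: [0.2, 1.8, 5.8]
opening: 0.0097
grasp_force: 30.0
```

```bash
python3 st.py
```

```text
{'clock': 12.3, 'tcp_pos': [0.6065, -0.1647, 0.2504], 'tcp_rot': [3.1408, 0.0018, 2.837], 'contact_force': [0.2336, 1.8276, 5.8277], 'wrist_torque': [0.5044, -0.0952, -0.0968]}
```

{"method": "send_rows", "body": {"series": [[0,0,0,-0.008,0],[0,0,0,0,0],[0,0,0,0,0]]}}

```text
clock: 12.6
tcp_pos: [0.6066, -0.1647, 0.2505]
tcp_rot: [3.141, 0.002, 2.787]
contact_force: [0.5, 2.3, 6.3]
opening: 0.0102
grasp_force: 30.0
```

```bash
python3 st.py
```

```text
{'clock': 12.6, 'tcp_pos': [0.6066, -0.1647, 0.2505], 'tcp_rot': [3.1406, 0.0019, 2.7868], 'contact_force': [0.5397, 2.3429, 6.3158], 'wrist_torque': [0.4216, -0.1288, -0.0566]}
```

{"method": "send_rows", "body": {"series": [[0,0,0,0,0]]}}

```text
clock: 12.7
tcp_pos: [0.6066, -0.1647, 0.2505]
tcp_rot: [3.141, 0.002, 2.787]
contact_force: [0.8, 1.7, 6.4]
opening: 0.0097
grasp_force: 30.0
```

```bash
python3 st.py
```

```text
{'clock': 12.7, 'tcp_pos': [0.6066, -0.1647, 0.2505], 'tcp_rot': [3.1405, 0.0019, 2.7868], 'contact_force': [0.8225, 1.7397, 6.3994], 'wrist_torque': [0.4794, -0.0918, -0.0265]}
```

{"method": "send_rows", "body": {"series": [[0,0,0,-0.008,0],[0,0,0,0,0],[0,0,0,0,0]]}}

```text
clock: 13.0
tcp_pos: [0.6065, -0.1647, 0.2504]
tcp_rot: [3.14, 0.002, 2.737]
contact_force: [0.5, 2.4, 5.6]
opening: 0.0096
grasp_force: 30.0
```

```bash
python3 st.py
```

```text
{'clock': 13.0, 'tcp_pos': [0.6065, -0.1647, 0.2504], 'tcp_rot': [3.1405, 0.0016, 2.7366], 'contact_force': [0.4623, 2.4296, 5.5584], 'wrist_torque': [0.4956, -0.0595, -0.0451]}
```

{"method": "send_rows", "body": {"series": [[0,0,0,0,0]]}}

```text
clock: 13.1
tcp_pos: [0.6065, -0.1647, 0.2504]
tcp_rot: [3.14, 0.002, 2.737]
contact_force: [-0.4, 2.3, 6.0]
opening: 0.01
grasp_force: 30.0
```

```bash
python3 st.py
```

```text
{'clock': 13.1, 'tcp_pos': [0.6065, -0.1647, 0.2504], 'tcp_rot': [3.1405, 0.0017, 2.7367], 'contact_force': [-0.3971, 2.2609, 5.9995], 'wrist_torque': [0.4508, -0.0727, -0.0149]}
```

{"method": "send_rows", "body": {"series": [[0,0,0,-0.008,0],[0,0,0,0,0],[0,0,0,0,0]]}}

```text
clock: 13.4
tcp_pos: [0.6065, -0.1647, 0.2504]
tcp_rot: [3.141, 0.002, 2.686]
contact_force: [-0.0, 2.2, 7.1]
opening: 0.0099
grasp_force: 30.0
```

```bash
sed -i '3a print("tq7",np.round(s["joint_torque"][6],4),"tz",np.round(s["wrist_torque"][2],4),"turned",round((3.4838-s["tcp_rot"][2])%6.28319,4))' st.py; python3 st.py
```

```text
{'clock': 13.4, 'tcp_pos': [0.6065, -0.1647, 0.2504], 'tcp_rot': [3.1405, 0.0015, 2.6863], 'contact_force': [-0.0028, 2.1731, 7.0996], 'wrist_torque': [0.4416, 0.0216, -0.0487]}
tq7 -0.0647 tz -0.0487 turned 0.7975
```

{"method": "send_rows", "body": {"series": [[0,0,0,0,0]]}}

```text
clock: 13.5
tcp_pos: [0.6065, -0.1647, 0.2504]
tcp_rot: [3.14, 0.001, 2.686]
contact_force: [-0.3, 1.1, 6.0]
opening: 0.0101
grasp_force: 30.0
```

```bash
python3 st.py
```

```text
{'clock': 13.5, 'tcp_pos': [0.6065, -0.1647, 0.2504], 'tcp_rot': [3.1405, 0.0014, 2.6864], 'contact_force': [-0.2801, 1.074, 5.9586], 'wrist_torque': [0.467, -0.0158, -0.0011]}
tq7 0.0016 tz -0.0011 turned 0.7974
```

{"method": "send_rows", "body": {"series": [[0,0,0,-0.008,0],[0,0,0,0,0],[0,0,0,0,0]]}}

```text
clock: 13.8
tcp_pos: [0.6065, -0.1647, 0.2504]
tcp_rot: [3.14, 0.001, 2.636]
contact_force: [0.7, 1.9, 6.0]
opening: 0.0103
grasp_force: 30.0
```

```bash
python3 st.py|tail -1
```

```text
tq7 -0.0735 tz -0.0022 turned 0.8477
```

{"method": "send_rows", "body": {"series": [[0,0,0,0,0]]}}

```text
clock: 13.9
tcp_pos: [0.6064, -0.1647, 0.2504]
tcp_rot: [3.14, 0.001, 2.636]
contact_force: [0.2, 2.2, 5.9]
opening: 0.0101
grasp_force: 30.0
```

```bash
python3 st.py
```

```text
{'clock': 13.9, 'tcp_pos': [0.6064, -0.1647, 0.2504], 'tcp_rot': [3.1404, 0.0014, 2.6361], 'contact_force': [0.2075, 2.2476, 5.9367], 'wrist_torque': [0.366, 0.0207, 0.0381]}
tq7 -0.0073 tz 0.0381 turned 0.8477
```

{"method": "send_rows", "body": {"series": [[0,0,0,0,0]]}}

```text
clock: 14.0
tcp_pos: [0.6065, -0.1647, 0.2504]
tcp_rot: [3.14, 0.001, 2.636]
contact_force: [0.0, 2.2, 5.9]
opening: 0.0095
grasp_force: 30.0
```

```bash
python3 st.py|tail -1
```

```text
tq7 -0.0047 tz -0.0159 turned 0.8476
```

{"method": "send_rows", "body": {"series": [[0,0,0,-0.008,0],[0,0,0,0,0],[0,0,0,0,0]]}}

```text
clock: 14.3
tcp_pos: [0.6065, -0.1647, 0.2504]
tcp_rot: [3.14, 0.001, 2.586]
contact_force: [0.3, 2.3, 6.6]
opening: 0.0097
grasp_force: 30.0
```

```bash
python3 st.py|tail -1
```

```text
tq7 -0.0858 tz 0.0235 turned 0.8979
```

{"method": "send_rows", "body": {"series": [[0,0,0,0,0]]}}

```text
clock: 14.4
tcp_pos: [0.6065, -0.1646, 0.2504]
tcp_rot: [3.14, 0.001, 2.586]
contact_force: [-0.3, 1.5, 5.8]
opening: 0.0097
grasp_force: 30.0
```

```bash
python3 st.py|tail -1
```

```text
tq7 -0.0197 tz 0.0038 turned 0.8978
```

{"method": "send_rows", "body": {"series": [[0,0,0,0,0]]}}

```text
clock: 14.5
tcp_pos: [0.6065, -0.1647, 0.2504]
tcp_rot: [3.14, 0.001, 2.586]
contact_force: [0.4, 2.2, 6.7]
opening: 0.0102
grasp_force: 30.0
```

```bash
python3 st.py|tail -1
```

```text
tq7 -0.0169 tz 0.0157 turned 0.8979
```

{"method": "send_rows", "body": {"series": [[0,0,0,0,0]]}}

```text
clock: 14.6
tcp_pos: [0.6065, -0.1647, 0.2504]
tcp_rot: [3.14, 0.001, 2.586]
contact_force: [1.3, 1.6, 6.2]
opening: 0.0097
grasp_force: 30.0
```

```bash
python3 st.py
```

```text
{'clock': 14.6, 'tcp_pos': [0.6065, -0.1647, 0.2504], 'tcp_rot': [3.1403, 0.0013, 2.5859], 'contact_force': [1.3152, 1.6011, 6.1677], 'wrist_torque': [0.4555, -0.009, 0.0326]}
tq7 -0.0169 tz 0.0326 turned 0.8979
```

{"method": "send_rows", "body": {"series": [[0,0,0,-0.005,0],[0,0,0,0,0],[0,0,0,0,0],[0,0,0,0,0],[0,0,0,0,0]]}}

```text
clock: 15.1
tcp_pos: [0.6065, -0.1646, 0.2504]
tcp_rot: [3.14, 0.001, 2.555]
contact_force: [-0.7, 1.3, 6.4]
opening: 0.0101
grasp_force: 30.0
```

```bash
python3 st.py|tail -1
```

```text
tq7 -0.0593 tz 0.0224 turned 0.9292
```

{"method": "send_rows", "body": {"series": [[0,0,0,-0.005,0],[0,0,0,0,0],[0,0,0,0,0],[0,0,0,0,0],[0,0,0,0,0]]}}

```text
clock: 15.6
tcp_pos: [0.6065, -0.1647, 0.2504]
tcp_rot: [3.14, 0.001, 2.523]
contact_force: [0.0, 2.1, 6.4]
opening: 0.01
grasp_force: 30.0
```

```bash
python3 st.py
```

```text
{'clock': 15.6, 'tcp_pos': [0.6065, -0.1647, 0.2504], 'tcp_rot': [3.1402, 0.0012, 2.5232], 'contact_force': [0.0057, 2.0911, 6.3843], 'wrist_torque': [0.4656, 0.0778, 0.0991]}
tq7 -0.0689 tz 0.0991 turned 0.9606
```

{"method": "send_rows", "body": {"series": [[0,0,0,-0.005,0],[0,0,0,0,0],[0,0,0,0,0],[0,0,0,0,0],[0,0,0,0,0]]}}

```text
clock: 16.1
tcp_pos: [0.6065, -0.1646, 0.2504]
tcp_rot: [3.14, 0.001, 2.492]
contact_force: [-0.5, 2.1, 6.4]
opening: 0.0097
grasp_force: 30.0
```

```bash
python3 st.py|tail -1
```

```text
tq7 -0.0764 tz 0.0767 turned 0.992
```

{"method": "send_rows", "body": {"series": [[0,0,0,0,0],[0,0,0,0,0]]}}

```text
clock: 16.3
tcp_pos: [0.6064, -0.1647, 0.2504]
tcp_rot: [3.14, 0.001, 2.492]
contact_force: [0.0, 1.4, 6.5]
opening: 0.0096
grasp_force: 30.0
```

```bash
python3 st.py
```

```text
{'clock': 16.3, 'tcp_pos': [0.6064, -0.1647, 0.2504], 'tcp_rot': [3.1402, 0.0011, 2.4919], 'contact_force': [0.039, 1.3639, 6.4689], 'wrist_torque': [0.4421, 0.0386, -0.002]}
tq7 -0.0764 tz -0.002 turned 0.9919
```

{"method": "send_rows", "body": {"series": [[0,0,0,-0.008,0],[0,0,0,0,0],[0,0,0,0,0],[0,0,0,0,0],[0,0,0,0,0]]}}

```text
clock: 16.8
tcp_pos: [0.6064, -0.1647, 0.2504]
tcp_rot: [3.14, 0.001, 2.441]
contact_force: [-0.9, 3.1, 6.6]
opening: 0.0099
grasp_force: 30.0
```

```bash
python3 st.py|tail -1
```

```text
tq7 -0.0449 tz 0.0737 turned 1.0423
```

{"method": "send_rows", "body": {"series": [[0,0,0,-0.005,0],[0,0,0,0,0],[0,0,0,0,0]]}}

```text
clock: 17.1
tcp_pos: [0.6065, -0.1646, 0.2504]
tcp_rot: [3.14, 0.001, 2.41]
contact_force: [-0.6, 2.1, 6.6]
opening: 0.0101
grasp_force: 30.0
```

```bash
python3 st.py|tail -1
```

```text
tq7 -0.1279 tz 0.0597 turned 1.0736
```

{"method": "send_rows", "body": {"series": [[0,0,0,0,0]]}}

```text
clock: 17.2
tcp_pos: [0.6064, -0.1646, 0.2504]
tcp_rot: [3.14, 0.001, 2.41]
contact_force: [0.3, 2.1, 5.7]
opening: 0.0098
grasp_force: 30.0
```

```bash
python3 st.py|tail -1
```

```text
tq7 -0.0866 tz 0.1392 turned 1.0736
```

{"method": "send_rows", "body": {"series": [[0,0,0,0,0]]}}

```text
clock: 17.3
tcp_pos: [0.6064, -0.1646, 0.2503]
tcp_rot: [3.14, 0.001, 2.41]
contact_force: [-0.0, 2.2, 6.6]
opening: 0.0097
grasp_force: 30.0
```

```bash
python3 st.py|tail -1
```

```text
tq7 -0.0847 tz 0.1127 turned 1.0736
```

{"method": "send_rows", "body": {"series": [[0,0,0,0,0]]}}

```text
clock: 17.4
tcp_pos: [0.6064, -0.1646, 0.2504]
tcp_rot: [3.14, 0.001, 2.41]
contact_force: [-0.5, 1.7, 5.6]
opening: 0.0102
grasp_force: 30.0
```

```bash
python3 st.py
```

```text
{'clock': 17.4, 'tcp_pos': [0.6064, -0.1646, 0.2504], 'tcp_rot': [3.1401, 0.0009, 2.4101], 'contact_force': [-0.4902, 1.7084, 5.6147], 'wrist_torque': [0.5095, 0.0137, 0.0881]}
tq7 -0.0848 tz 0.0881 turned 1.0737
```

{"method": "send_rows", "body": {"series": [[0,0,0,-0.003,0],[0,0,0,0,0],[0,0,0,0,0]]}}

```text
clock: 17.7
tcp_pos: [0.6064, -0.1646, 0.2504]
tcp_rot: [3.14, 0.001, 2.391]
contact_force: [-0.3, 1.9, 6.5]
opening: 0.0099
grasp_force: 30.0
```

```bash
python3 st.py|tail -1
```

```text
tq7 -0.1551 tz 0.107 turned 1.0924
```

{"method": "send_rows", "body": {"series": [[0,0,0,0,0]]}}

```text
clock: 17.8
tcp_pos: [0.6065, -0.1646, 0.2504]
tcp_rot: [3.14, 0.001, 2.391]
contact_force: [0.2, 1.2, 5.8]
opening: 0.0096
grasp_force: 30.0
```

```bash
python3 st.py|tail -1
```

```text
tq7 -0.1304 tz 0.059 turned 1.0923
```

{"method": "send_rows", "body": {"series": [[0,0,0,0,0]]}}

```text
clock: 17.9
tcp_pos: [0.6064, -0.1646, 0.2503]
tcp_rot: [3.14, 0.001, 2.391]
contact_force: [-0.3, 2.2, 6.1]
opening: 0.0096
grasp_force: 30.0
```

```bash
python3 st.py|tail -1
```

```text
tq7 -0.1292 tz 0.1619 turned 1.0924
```

{"method": "send_rows", "body": {"series": [[0,0,0,0,0]]}}

```text
clock: 18.0
tcp_pos: [0.6064, -0.1646, 0.2503]
tcp_rot: [3.14, 0.001, 2.391]
contact_force: [-0.2, 1.9, 5.9]
opening: 0.01
grasp_force: 30.0
```

```bash
python3 st.py
```

```text
{'clock': 18.0, 'tcp_pos': [0.6064, -0.1646, 0.2503], 'tcp_rot': [3.1402, 0.0008, 2.3914], 'contact_force': [-0.1871, 1.9362, 5.8647], 'wrist_torque': [0.4281, 0.057, 0.0699]}
tq7 -0.1292 tz 0.0699 turned 1.0924
```

{"method": "send_rows", "body": {"series": [[0,0,0,-0.005,0],[0,0,0,0,0],[0,0,0,0,0],[0,0,0,0,0]]}}

```text
clock: 18.4
tcp_pos: [0.6065, -0.1646, 0.2504]
tcp_rot: [3.14, 0.001, 2.36]
contact_force: [-0.7, 2.5, 7.0]
opening: 0.0093
grasp_force: 30.0
```

```bash
python3 st.py|tail -1
```

```text
tq7 -0.1542 tz 0.1726 turned 1.1237
```

{"method": "send_rows", "body": {"series": [[0,0,0,0,0]]}}

```text
clock: 18.5
tcp_pos: [0.6064, -0.1646, 0.2503]
tcp_rot: [3.14, 0.001, 2.36]
contact_force: [-0.1, 3.1, 5.6]
opening: 0.01
grasp_force: 30.0
```

```bash
python3 st.py|tail -1
```

```text
tq7 -0.1524 tz 0.1921 turned 1.1237
```

{"method": "send_rows", "body": {"series": [[0,0,0,0,0]]}}

```text
clock: 18.6
tcp_pos: [0.6065, -0.1646, 0.2504]
tcp_rot: [3.14, 0.001, 2.36]
contact_force: [0.0, 2.9, 6.3]
opening: 0.0098
grasp_force: 30.0
```

```bash
python3 st.py
```

```text
{'clock': 18.6, 'tcp_pos': [0.6065, -0.1646, 0.2504], 'tcp_rot': [3.1401, 0.0008, 2.3601], 'contact_force': [0.0012, 2.9372, 6.3406], 'wrist_torque': [0.4724, 0.0756, 0.2157]}
tq7 -0.1525 tz 0.2157 turned 1.1237
```

{"method": "send_rows", "body": {"series": [[0,0,0,0.019,0],[0,0,0,0.02,0],[0,0,0,0.02,0],[0,0,0,0.02,0],[0,0,0,0.02,0],[0,0,0,0.02,0],[0,0,0,0.02,0],[0,0,0,0.02,0],[0,0,0,0.02,0],[0,0,0,0,0]]}}

```text
clock: 19.6
tcp_pos: [0.6062, -0.1655, 0.2505]
tcp_rot: [-3.141, 0.002, -2.795]
contact_force: [-0.7, -0.1, 5.1]
opening: 0.0098
grasp_force: 30.0
```

{"method": "send_rows", "body": {"series": [[0,0,0,0,0],[0,0,0,0,0]]}}

```text
clock: 19.8
tcp_pos: [0.6063, -0.1654, 0.2505]
tcp_rot: [-3.141, 0.002, -2.799]
contact_force: [-0.8, -0.0, 6.9]
opening: 0.0097
grasp_force: 30.0
```

```bash
python3 st.py
```

```text
{'clock': 19.8, 'tcp_pos': [0.6063, -0.1654, 0.2505], 'tcp_rot': [-3.1406, 0.0016, -2.7994], 'contact_force': [-0.8006, -0.0473, 6.8707], 'wrist_torque': [0.0536, 0.1573, 0.0451]}
tq7 -0.0445 tz 0.0451 turned 0.0
```

{"method": "send_rows", "body": {"series": [[0,0,0.005,0,0],[0,0,0.005,0,0],[0,0,0.005,0,0],[0,0,0,0,0],[0,0,0,0,0]]}}

```text
clock: 20.3
tcp_pos: [0.6058, -0.1651, 0.2555]
tcp_rot: [3.141, -0.0, -2.799]
contact_force: [-0.8, -0.3, -0.3]
opening: 0.0099
grasp_force: 30.0
```

```bash
python3 st.py
```

```text
{'clock': 20.3, 'tcp_pos': [0.6058, -0.1651, 0.2555], 'tcp_rot': [3.1414, -0.0003, -2.7993], 'contact_force': [-0.7542, -0.3228, -0.275], 'wrist_torque': [0.0435, 0.0314, 0.0194]}
tq7 -0.003 tz 0.0194 turned 6.2831
```

{"method": "send_rows", "body": {"series": [[0,0,0.005,0,0],[0,0,0.005,0,0],[0,0,0,0,0],[0,0,0,0,0]]}}

```text
clock: 20.7
tcp_pos: [0.6058, -0.1651, 0.2598]
tcp_rot: [-3.142, 0.0, -2.799]
contact_force: [0.0, -0.1, -1.2]
opening: 0.0096
grasp_force: 30.0
```

{"method": "send_rows", "body": {"series": [[0,0,0.01,0,0],[0,0,0.015,0,0],[0,0,0.02,0,0],[0,0,0.03,0,0],[0,0,0.03,0,0],[0,0,0,0,0],[0,0,0,0,0]]}}

```text
clock: 21.4
tcp_pos: [0.6059, -0.1652, 0.3023]
tcp_rot: [-3.141, 0.001, -2.799]
contact_force: [0.5, -0.3, -1.4]
opening: 0.0095
grasp_force: 30.0
```

{"method": "send_rows", "body": {"series": [[-0.0171,0.0891,0,-0.0054,0],[-0.0171,0.0891,0,-0.0054,0],[-0.0171,0.0891,0,-0.0054,0],[-0.0171,0.0891,0,-0.0054,0],[-0.0171,0.0891,0,-0.0054,0],[-0.0171,0.0891,0,-0.0054,0],[-0.0171,0.0891,0,-0.0054,0],[-0.0171,0.0891,0,-0.0054,0],[0,0,0,0,0],[0,0,0,0,0]]}}

```text
clock: 22.4
tcp_pos: [0.5507, 0.1209, 0.3012]
tcp_rot: [-3.141, -0.001, -3.068]
contact_force: [1.0, -0.2, -1.9]
opening: 0.0097
grasp_force: 30.0
```

{"method": "send_rows", "body": {"series": [[0,0,-0.03,0,0],[0,0,-0.02,0,0],[0,0,-0.02,0,0],[0,0,-0.01,0,0],[0,0,0,0,0],[0,0,0,0,0]]}}

```text
clock: 23.0
tcp_pos: [0.5512, 0.1198, 0.2698]
tcp_rot: [-3.141, -0.0, -3.071]
contact_force: [0.0, -0.2, -1.5]
opening: 0.0101
grasp_force: 30.0
```

{"method": "send_rows", "body": {"series": [[0,0,-0.01,0,0],[0,0,-0.01,0,0],[0,0,-0.01,0,0],[0,0,-0.005,0,0],[0,0,0,0,0],[0,0,0,0,0]]}}

```text
clock: 23.6
tcp_pos: [0.5511, 0.12, 0.2557]
tcp_rot: [-3.142, -0.0, -3.071]
contact_force: [-0.0, 0.5, 0.7]
opening: 0.0097
grasp_force: 30.0
```

Inside the hole with no contact. I'll lower until the collar seats.

{"method": "send_rows", "body": {"series": [[0,0,-0.015,0,0],[0,0,-0.015,0,0],[0,0,-0.015,0,0],[0,0,-0.01,0,0],[0,0,-0.004,0,0],[0,0,0,0,0],[0,0,0,0,0]]}}

```text
clock: 24.3
tcp_pos: [0.5512, 0.1199, 0.2321]
tcp_rot: [-3.142, 0.0, -3.071]
contact_force: [-0.2, 0.5, -1.0]
opening: 0.0097
grasp_force: 30.0
```

{"method": "send_rows", "body": {"series": [[0,0,-0.002,0,0],[0,0,-0.001,0,0],[0,0,0,0,0],[0,0,0,0,0]]}}

```text
clock: 24.7
tcp_pos: [0.5512, 0.1199, 0.2318]
tcp_rot: [3.141, 0.0, -3.071]
contact_force: [-4.0, -1.3, 9.0]
opening: 0.0096
grasp_force: 30.0
```

Seated (9 N upward). I'll release and retreat straight up.

{"method": "send_rows", "body": {"series": [[0,0,0.001,0,0],[0,0,0,0,30],[0,0,0,0,30],[0,0,0,0,30],[0,0,0,0,30],[0,0,0,0,30]]}}

```text
clock: 25.3
tcp_pos: [0.5511, 0.12, 0.2312]
tcp_rot: [-3.141, -0.0, -3.071]
contact_force: [-0.5, -0.7, -0.0]
opening: 0.0299
grasp_force: 0.0
```

{"method": "send_rows", "body": {"series": [[0,0,0.02,0,30],[0,0,0.05,0,30],[0,0,0.1,0,30],[0,0,0.1,0,30],[0,0,0.1,0,30],[0,0.1,0,0,30],[0,0.1,0,0,30],[0,0.1,0,0,30],[0,0.1,0,0,30],[0,0,0,0,30]]}}

```text
clock: 26.3
tcp_pos: [0.5492, 0.2866, 0.3793]
tcp_rot: [3.139, -0.001, -3.063]
contact_force: [-0.3, 1.1, -0.4]
opening: 0.0302
grasp_force: 0.0
```

```bash
python3 - <<'E'
from rig import arm,snapshot
from h import *
t=snapshot("top")[:,:,::-1];s=snapshot("side")[:,:,::-1]
f=lambda i,x,y,w,h:cv2.resize(i[y:y+h,x:x+w],(400,300),interpolation=cv2.INTER_CUBIC)
cv2.imwrite("pics/end.png",np.hstack([f(t,232,218,80,60),f(s,290,260,80,60)]))
E
python3 st.py
```

```text
{'clock': 26.4, 'tcp_pos': [0.5508, 0.2809, 0.3795], 'tcp_rot': [-3.1412, -0.0, -3.0688], 'contact_force': [0.0749, -0.9795, -0.1376], 'wrist_torque': [0.0235, -0.0125, 0.0611]}
tq7 -0.1363 tz 0.0611 turned 0.2694
```

View pics/end.png

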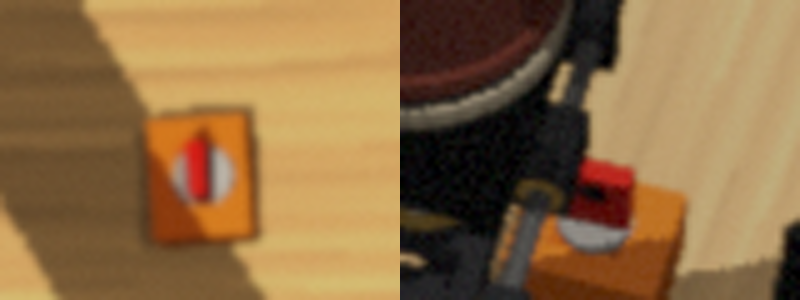

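The picture shows the red key upright at top (272,252), its collar flat on the orange holder and the gripper clear of it. I'm handing in.

```bash
python3 -c "from rig import arm;print(arm.job_done())"
```

```text
the job is handed in; nothing more can be done
None
```

The job is handed in after about 26 s: the red key went fully into the grey box's lock, turned clockwise about 1.12 rad until the torque jumped at what I took to be the stop, came home, was drawn out, and now stands released in its orange holder.

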